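# Open the ratchet sample holder beside the microscope

### The arm

A 6-joint arm with a two-finger parallel gripper is mounted at the origin on the work surface. World frame = base frame: x ahead of the robot, y to its left, z up, the work surface at z = 0. Lengths are in m, angles in rad, forces in N, time in s.
With the tool pointing down it reaches from about 0.375 to 0.925 m from the base axis. Payload 5.7 kg.
Tool frame: the origin (TCP) lies on the centre line of the jaws, within the pads' length; the fingertips stand bot.nose_length ahead of it and the grasp point (between the pads) is the TCP (bot.nose_length is the distance from the TCP to the fingertips, in m); x points along the fingers, y is the direction in which the jaws open and shut, and the axes are right-handed (so a half turn about x gives the same grasp; the last joint's range is limited). The gripper opens to 85 mm and grips with 20 to 120 N. Pads are 22 mm wide; open, the fingers measure 114 mm over their backs; the gripper's body (76 mm by 85 mm) begins 54 mm behind the grasp point. The pads swing forward as they close: fully open they stand 13 mm farther back than shut.
Start: joints at [1.197, 0.359, 1.51, -0, 1.272, -0.115], TCP at [0.154, 0.58, 0.25] pointing down, gripper open.
Joint ranges: [-2.97, 2.97], [-1.01, 2.36], [0.21, 2.38], [-0.96, 4.11], [0.2, 2.71], [-2.98, 2.98]. Speed limits (rad/s): [2.39, 2.39, 3.14, 3.14, 3.14, 3.14].

### API

Orientations are given as a 3x3 rotation matrix whose columns are the frame's x, y, z axes.
In Python, from workcell import bot gives the robot as it stands.
- The arm moves only by the tool servo_tool, never from a script. Its argument "plan" is a list that holds one entry, the list of rows, each a list of 7 numbers: the turn, a rotation vector about the tool's x, y, z in units of 10 degrees (1.0 is 10 degrees), then the shift along the tool's x, y, z in units of 60 mm (1.0 is 60 mm), then the closure, from 0 (fully open) to 1 (shut). In form: [[[wx, wy, wz, dx, dy, dz, fingers], ...]]. A call has 1 to 8 rows; each row is the pose to reach, as a shift and turn from the pose commanded when the call began, along the tool's axes at that moment; what a row does not reach only later rows make up. A row lasts 1/8 s, in which the tool goes at most 62.5 mm and 10.7 degrees, less where a joint would pass 70% of its speed; a pose out of reach is approached as far as the arm can. A call with a gripper value outside its range is refused whole. The fingers move at their own pace and stop on an object; "newtons" is the grip in N (left out, the last holds). Time passes only in rows, so rows that repeat a pose let the fingers close. It gives the time, the measured TCP pose, the force and the opening at its end, in the units of the state.
- bot.get_state(): the state, without advancing time (a new reading comes with each control period).
- bot.camera(name): name is "side" or "top" or "wrist"; returns the picture (480x640x3 uint8, blue, green, red); there is no depth.
- bot.get_calibration(name): a dict with "fx", "fy", "cx", "cy" (pixels), "xyz" and "attitude" of the camera in the world. Camera axes: x right, y down, z forward; pixel columns grow to the right and rows downward; lengths in m; the calibration is good to about 2 mm. A picture is of the moment at which its call begins: read the wrist's pose just before it. get_calibration takes no time and is no camera call; for the wrist camera it gives the pose at the moment of the call.
- bot.close_job(): hands the job in, once; it reports no verdict.
The state is a dict: "clock": time; "joint_positions": joint angles; "qvel": joint speeds; "joint_efforts": joint torques, N m; "tcp_pos": TCP position; "eef_rot": TCP orientation; "force": force on the tool from outside, world axes, zero at the start; "moment": the same for the moment, N m; "width": opening from 0.0 (shut) to 1.0 (fully open).
Only numpy, scipy, OpenCV 4.12 (cv2) and the standard library are available. Lean on these libraries where they do the work, as an engineer would, in place of code of your own. Each camera call takes 0.05 s, during which the arm holds its last target.

### The job

Open the ratchet sample holder on the bench all the way, so that a wider sample can go in: press the red release on its sliding jaw down with the fingertips and, keeping it down, push the jaw back along the bar until it stands at the green end stop. Then let go, so that the release springs up again and the jaw stays there. Leave the jar, the loupe and the sample mount where they stand.

Things in the scene. Friction and masses are not known exactly. Their poses are not given: they have to be found in the camera images.
- clamp: Sample holder, fixed to the bench: grey base 110 x 230 x 10 mm, a steel bar (top 48 mm high) along its y axis, cream fixed jaw (62 mm high) at the -y end, green end stop (64 wide, 66 mm high, inner face at y = 89 mm) at the +y end. Origin: centre of the base's underside, on the bench. +y points along the bar from fixed jaw to green stop, the way the jaw opens; z is up.
- jaw (a joint): Opening of the cream sliding jaw along the bar: 0 m shut, 0.120 m hard end at the green stop; starts at 0.005 to 0.055. A spring pawl in an 8 mm rack stops it from opening (at once or within 8 mm) unless the release is held at least 4 mm down; then it slides against about 4 N of friction and stays where left. It can always be pushed shut.
- release (a joint): How far the red release is pressed down: 0 m = up, 0.008 m = down on its stop. It is sprung (about 2.5 N to start, 6.5 N at the bottom) and rises again when let go. At rest it may read up to 0.004 when the pawl happens to sit on the tip of a tooth.
- release_top (a point): Centre of the top face of the red release, a level paddle on the sliding jaw, 46 mm across the bar and 34 mm along it, 64 mm above the bench when fully up. It moves straight down when pressed and travels with the jaw. Axes as the holder's.
- push_face (a point): Middle of the flat upright face on the sliding jaw behind the release, 19 mm from the release's centre along the holder's +y, 78 mm above the bench. This cream push plate is 60 mm wide, 12 mm thick, its top 89 mm above the bench. A fingertip standing on the release and moved along +y runs against this face and pushes the jaw.
- jaw_back (a point): Middle of the rear face of the sliding jaw's push plate, 50 mm above the bench. It meets the green stop's inner face (1 mm short of it) when the jaw is fully open.
- jar: Loose amber sample jar, 40 mm across, 50 mm high, origin at the centre of its underside. To be left alone.
- mount: Loose aluminium sample mount, 56 x 56 x 12 mm with a black resin puck 32 mm across on it, 26 mm high in all, origin at the centre of its underside. To be left alone.
- loupe: Loose blue loupe with a metal foot ring, 44 mm across, 34 mm high, origin at the centre of its underside. To be left alone.

How it is judged:
By the outcome, as a careful person would: the job done as asked, in the order asked, and still so for the second after the job is handed in, with the robot touching nothing.
It also fails if it takes over 32 s, if anything falls off the work surface, if the arm or the gripper's body presses on something with over 40 N, if the wrist force passes 120 N, or if a joint passes its speed limit or range.

## Working session

There is one attempt and no reset: what is moved stays moved. The work goes in short steps, Python scripts to look and compute and a tool call to move; the robot and the scene stay as the last step left them, time stands still between calls to the robot, and variables do not carry over. Pictures are saved under pics/ and viewed, and the job is handed in when it is done.

Besides the shell and the picture viewer there is one more tool, called after "Emit:" in YAML: its name, and indented under it one key for each argument. servo_tool: Moves the arm, as the interface text tells. Its arguments: {"type":"object","properties":{"plan":{"type":"array"},"newtons":{"type":"number"}},"required":["plan"]}

```bash
mkdir -p pics; ls
python3 - <<'E'
from workcell import bot
import cv2,numpy as np
s=bot.get_state();print(s['clock'],s['tcp_pos'],np.round(s['eef_rot'],3).tolist(),s['width'],bot.nose_length)
for n in('side','top','wrist'):
    print(n,bot.get_calibration(n)); cv2.imwrite(f'pics/{n}0.png',bot.camera(n))
E
```

```text
pics
0.0 [0.15333508 0.57938272 0.24944045] [[-0.001, 0.256, 0.967], [-0.002, 0.967, -0.256], [-1.0, -0.002, -0.0]] 0.9991682910628856 0.019
side {'fx': 487.8184110463161, 'fy': 487.8184110463161, 'cx': 314.7184782356989, 'cy': 234.2517342775828, 'xyz': array([0.4213667, 0.4023032, 0.5852131]), 'attitude': array([[-0.94885727, -0.22668947,  0.21973111],
       [-0.31520442,  0.71943018, -0.61892358],
       [-0.01777773, -0.65653035, -0.75409008]])}
top {'fx': 470.55830960973066, 'fy': 470.55830960973066, 'cx': 321.758042887767, 'cy': 236.05531096988204, 'xyz': array([0.43222381, 0.02081834, 0.70284441]), 'attitude': array([[-1.36279741e-01, -9.62838456e-01,  2.33173624e-01],
       [-9.90670143e-01,  1.32283087e-01, -3.27696901e-02],
       [ 7.06990934e-04, -2.35463992e-01, -9.71882816e-01]])}
wrist {'fx': 391.7320447342601, 'fy': 391.7320447342601, 'cx': 321.63668109257867, 'cy': 240.97380624556362, 'xyz': array([0.08189305, 0.59918983, 0.37273343]), 'attitude': array([[ 0.25435542,  0.9263645 ,  0.27776273],
       [ 0.96710673, -0.242804  , -0.07583392],
       [-0.00280795,  0.28791498, -0.95765186]])}
```

View pics/side0.png

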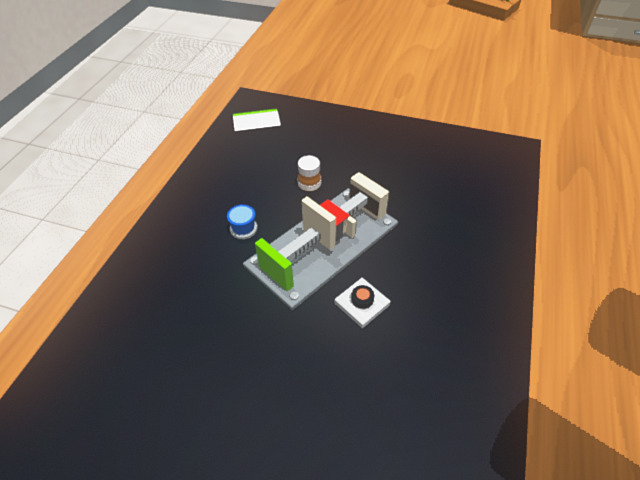

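View pics/top0.png

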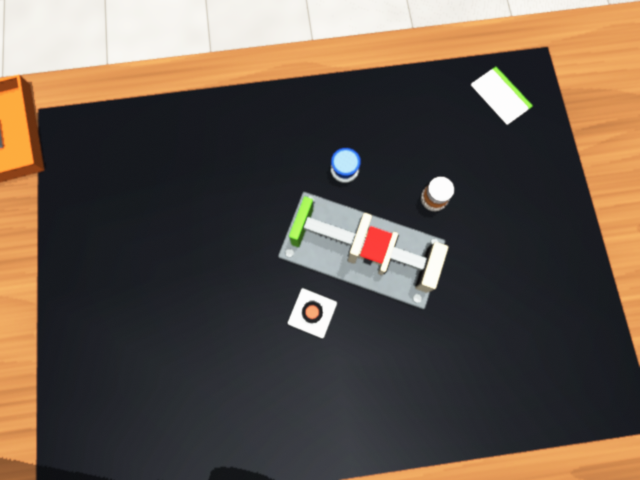

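View pics/wrist0.png

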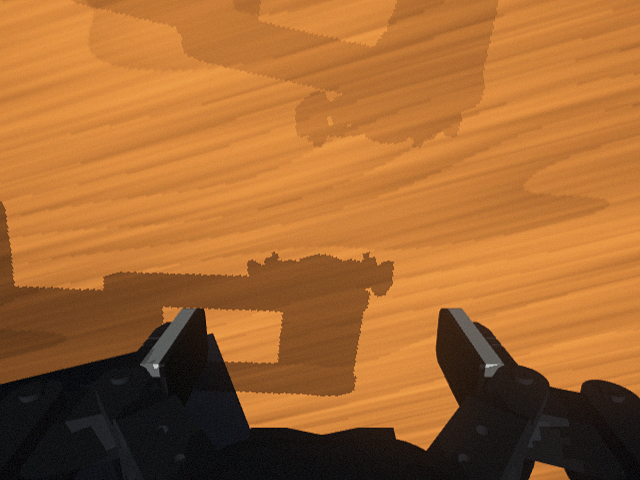

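The top view shows the red release at about (376,244), the green stop at (301,220) and the fixed jaw at (434,266). The side view has the red at (335,212) and the green at (274,264). Next I'll measure these points.

```bash
cat > h.py <<'E'
import cv2,numpy as np
from workcell import bot
def ray(n,u,v):
    c=bot.get_calibration(n);d=np.array([(u-c['cx'])/c['fx'],(v-c['cy'])/c['fy'],1.]);return np.array(c['xyz']),np.array(c['attitude'])@d
def plane(n,u,v,z):
    o,d=ray(n,u,v);return o+d*(z-o[2])/d[2]
def proj(n,p):
    c=bot.get_calibration(n);q=np.array(c['attitude']).T@(np.array(p)-c['xyz']);return np.round([c['fx']*q[0]/q[2]+c['cx'],c['fy']*q[1]/q[2]+c['cy']],1)
def tri(n1,p1,n2,p2):
    o1,d1=ray(n1,*p1);o2,d2=ray(n2,*p2)
    s=np.linalg.lstsq(np.c_[d1,-d2],o2-o1,rcond=None)[0];a=o1+d1*s[0];b=o2+d2*s[1];return (a+b)/2,np.linalg.norm(a-b)
def mask(im,k):
    h=cv2.cvtColor(im,cv2.COLOR_BGR2HSV)
    r={'red':[(0,180,150),(6,255,255)],'green':[(40,150,80),(60,255,255)],'grey':[(85,10,60),(125,90,200)]}[k]
    m=cv2.inRange(h,*map(np.array,r))
    if k=='red': m|=cv2.inRange(h,np.array((174,180,150)),np.array((180,255,255)))
    return m
def blobs(m,a=60):
    cs,_=cv2.findContours(m,cv2.RETR_EXTERNAL,cv2.CHAIN_APPROX_NONE)
    return [c for c in cs if cv2.contourArea(c)>a]
E
python3 - <<'E'
from h import *
for n in('top','side'):
    im=cv2.imread(f'pics/{n}0.png')
    for k in('red','green'):
        for c in blobs(mask(im,k)):
            M=cv2.moments(c);ct=(M['m10']/M['m00'],M['m01']/M['m00'])
            print(n,k,cv2.contourArea(c),np.round(ct,1),cv2.minAreaRect(c),cv2.approxPolyDP(c,3,True).reshape(-1,2).tolist())
            print('  at .064',plane(n,*ct,.064 if k=='red' else .066))
    x,y,w,h=(270,180,190,140) if n=='top' else (230,160,180,160)
    cv2.imwrite(f'pics/{n}0z.png',cv2.resize(im[y:y+h,x:x+w],None,fx=4,fy=4,interpolation=cv2.INTER_CUBIC)[:600,:800])
E
```

```text
top red 634.5 [375.5 244.8] ((375.4000244140625, 244.8000030517578), (22.135942459106445, 30.990318298339844), 18.434947967529297) [[371, 227], [361, 255], [381, 262], [390, 234]]
  at .064 [ 0.56285346 -0.07310174  0.064     ]
top green 439.5 [300.5 221.4] ((300.9178161621094, 221.21917724609375), (11.93819808959961, 48.2209587097168), 20.556041717529297) [[305, 197], [290, 234], [296, 245], [305, 217], [311, 211], [311, 200]]
  at .064 [0.61008834 0.02597942 0.066     ]
top green 152.0 [512.8  86.5] ((512.832275390625, 86.69331359863281), (54.488502502441406, 3.7870616912841797), 47.29060745239258) [[494, 67], [531, 107]]
  at .064 [ 0.77578934 -0.3179207   0.066     ]
side red 230.5 [334.8 210.9] ((334.5639953613281, 209.58106994628906), (26.231605529785156, 15.615034103393555), 51.709835052490234) [[321, 204], [337, 217], [336, 224], [348, 215], [329, 200]]
  at .064 [ 0.55937018 -0.07773203  0.064     ]
side green 965.0 [274.3 263.7] ((274.0398864746094, 263.38818359375), (56.855350494384766, 23.37729835510254), 41.423667907714844) [[260, 238], [255, 242], [260, 266], [288, 289], [292, 286], [290, 262]]
  at .064 [0.60788665 0.04229839 0.066     ]
```

View pics/top0z.png

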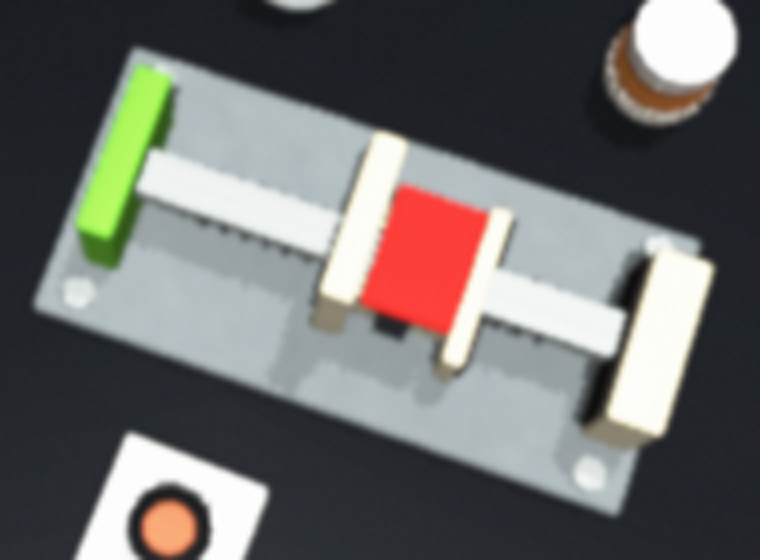

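View pics/side0z.png

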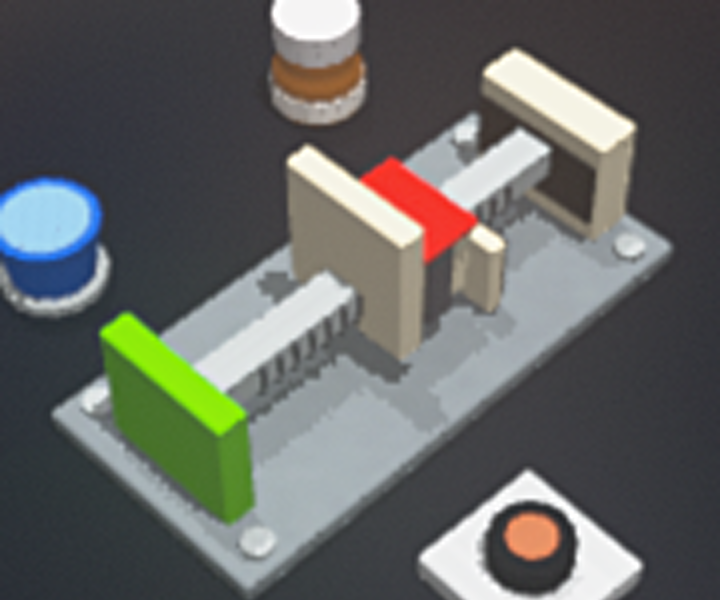

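Run:
```python
from h import *
P=[plane('top',270+a/4,180+b/4,.01) for a,b in((135,47),(700,240),(617,517),(35,305))]
Q=[plane('side',230+a/4,160+b/4,.01) for a,b in((52,413),(672,250),(245,598))]
print(np.round(P,4),[np.linalg.norm(P[i]-P[(i+1)%4]) for i in range(4)]);print(np.round(Q,4))
# P0 = green/jar side; P1 fixed/jar; P2 fixed/mount; P3 green/mount
yv=(P[0]-P[1]+P[3]-P[2])/2;ang=np.arctan2(yv[1],yv[0]);ctr=np.mean(P,0)
print('y dir deg',np.degrees(ang),'centre',ctr)
Y=np.array([np.cos(ang),np.sin(ang),0]);X=np.array([Y[1],-Y[0],0])
def loc(p): return np.round([(p-ctr)@X,(p-ctr)@Y,p[2]],4)
T=[((392.5,233.25),(328.25,199.5)),((381.75,263.25),(349,214.25))]
for a,b in T:
    p,e=tri('top',a,'side',b);print('red far corner',p,e,loc(p), 'top@.062',loc(plane('top',*a,.063)),'side',loc(plane('side',*b,.063)))
# plate top corners z=.089 (top zoom)
for a,b in((382,132),(407,142),(355,303),(320,292)): print('plate top',loc(plane('top',270+a/4,180+b/4,.089)))
for a,b in((305,147),(288,158),(423,237),(402,250)): print('plate side',loc(plane('side',230+a/4,160+b/4,.089)))
for a,b in((140,65),(172,72),(113,238),(78,225)): print('stop top',loc(plane('top',270+a/4,180+b/4,.066)))
for n,u,v,z in(('top',440,190,.05),('top',346,161,.034),('top',312,312,.026)): print(plane(n,u,v,z),loc(plane(n,u,v,z)))
```

```text
[[ 0.6723  0.0155  0.01  ]
 [ 0.567  -0.1863  0.01  ]
 [ 0.4691 -0.1358  0.01  ]
 [ 0.5764  0.0656  0.01  ]] [np.float64(0.22762329068403353), np.float64(0.11013635925966969), np.float64(0.22817078941037194), np.float64(0.10819923544720707)]
[[ 0.673   0.0168  0.01  ]
 [ 0.4704 -0.1331  0.01  ]
 [ 0.5765  0.0706  0.01  ]]
y dir deg 62.212146968281694 centre [ 0.57119248 -0.0602728   0.01      ]
red far corner [ 0.57642339 -0.09974132  0.06181207] 0.0001832607190517235 [ 0.023  -0.0325  0.0618] top@.062 [ 0.0228 -0.0324  0.063 ] side [ 0.0221 -0.0317  0.063 ]
red far corner [ 0.53674809 -0.07728065  0.06421164] 0.0014436866218478772 [-0.0225 -0.0311  0.0642] top@.062 [-0.0229 -0.0316  0.063 ] side [-0.0211 -0.0317  0.063 ]
plate top [0.0298 0.0124 0.089 ]
plate top [0.0293 0.0033 0.089 ]
plate top [-0.0293  0.0019  0.089 ]
plate top [-0.0298  0.0141  0.089 ]
plate side [0.0301 0.0054 0.089 ]
plate side [0.0303 0.0136 0.089 ]
plate side [-0.031   0.0067  0.089 ]
plate side [-0.0302  0.0162  0.089 ]
stop top [0.031  0.1015 0.066 ]
stop top [0.0325 0.0899 0.066 ]
stop top [-0.0314  0.0882  0.066 ]
stop top [-0.0312  0.1013  0.066 ]
[ 0.63397344 -0.18195434  0.05      ] [ 0.1123 -0.0784  0.05  ]
[ 0.70406581 -0.05428236  0.034     ] [0.1148 0.0672 0.034 ]
[0.48624576 0.02693301 0.026     ] [-0.1158  0.0375  0.026 ]
```

```bash
cat >> h.py <<'E'
from scipy.spatial.transform import Rotation as Ro
ANG=np.radians(62.2);CTR=np.array([.5712,-.0603,0])
Y=np.array([np.cos(ANG),np.sin(ANG),0]);X=np.array([Y[1],-Y[0],0])
def W(x,y,z): return CTR+X*x+Y*y+np.array([0,0,z])
def L(p): d=np.array(p)-CTR; return np.round([d@X,d@Y,p[2]],4)
RG=np.c_[[0,0,-1.],np.cross(-Y,[0,0,-1.]),-Y]
def to(p):
    s=bot.get_state();R=np.array(s['eef_rot'])
    print('rot',np.round(Ro.from_matrix(R.T@RG).as_rotvec(degrees=True)/10,3),'shift',np.round(R.T@(p-s['tcp_pos'])/.06,3))
def st():
    s=bot.get_state();print(s['clock'],'L',L(s['tcp_pos']),'F loc',np.round([s['force']@X,s['force']@Y,s['force'][2]],2),s['width'],np.round(s['joint_positions'],2))
E
python3 - <<'E'
from h import *
print(np.linalg.det(RG)); st(); to(W(0,-.0155,.17))
E
```

```text
1.0
0.15 L [-0.668   0.3712  0.2496] F loc [-0.63 -0.81  0.76] 1.0005921146182302 [ 1.2   0.36  1.51 -0.    1.27 -0.12]
rot [1.0297e+01 7.0000e-03 7.0000e-03] shift [ 1.338 -8.777  9.403]
```

Emit:
servo_tool:
  plan:
    - [[10.3,0,0,0,-8.78,9.4,1],[10.3,0,0,0,-8.78,9.4,1],[10.3,0,0,0,-8.78,9.4,1],[10.3,0,0,0,-8.78,9.4,1],[10.3,0,0,0,-8.78,9.4,1],[10.3,0,0,0,-8.78,9.4,1],[10.3,0,0,0,-8.78,9.4,1],[10.3,0,0,0,-8.78,9.4,1]]

```text
clock: 1.15
tcp_pos: [0.4202, 0.1547, 0.2504]
eef_rot: [[0.0, 0.981, -0.193], [0.0, -0.193, -0.981], [-1.0, 0.0, -0.0]]
force: [0.2, 0.7, -0.3]
width: 0.001
```

Run:
```python
from h import *
st(); to(W(0,-.0155,.15))
```

```text
1.15 L [-0.2339  0.1197  0.2504] F loc [-0.14  0.71 -0.26] 0.0005755076328545964 [0.2  0.14 1.82 0.   1.18 0.39]
rot [ 1.667 -0.002 -0.002] shift [1.673 3.087 3.278]
```

Emit:
servo_tool:
  plan:
    - [[1.0,0,0,0,0.8,0.85,1],[1.67,0,0,0,1.5,1.65,1],[1.67,0,0,0,2.3,2.4,1],[1.67,0,0,0.3,3.09,3.28,1],[1.67,0,0,1.0,3.09,3.28,1],[1.67,0,0,1.67,3.09,3.28,1],[1.67,0,0,1.67,3.09,3.28,1]]

```text
clock: 2.02
tcp_pos: [0.5619, -0.0711, 0.147]
eef_rot: [[-0.008, 0.887, -0.462], [0.002, -0.462, -0.887], [-1.0, -0.008, 0.002]]
force: [-0.4, -0.1, -0.0]
width: 0.005
```

Run:
```python
from h import *
for n in('top','wrist','side'):
    im=bot.camera(n); cv2.imwrite(f'pics/{n}1.png',im)
    if n!='wrist':
        x,y,w,h=(240,140,220,165) if n=='top' else (200,110,220,165)
        im=cv2.resize(im[y:y+h,x:x+w],None,fx=3.5,fy=3.5,interpolation=cv2.INTER_CUBIC)
    cv2.imwrite(f'pics/{n}1z.png',im)
st(); to(W(0,-.0155,.085))
```

```text
2.175 L [ 0.0003 -0.0124  0.1516] F loc [ 0.16 -0.01  0.64] -0.0034918897220525503 [-0.25  0.42  1.69 -0.    1.03  0.23]
rot [ 0.035 -0.002 -0.011] shift [ 1.11  -0.007  0.053]
```

View pics/side1z.png

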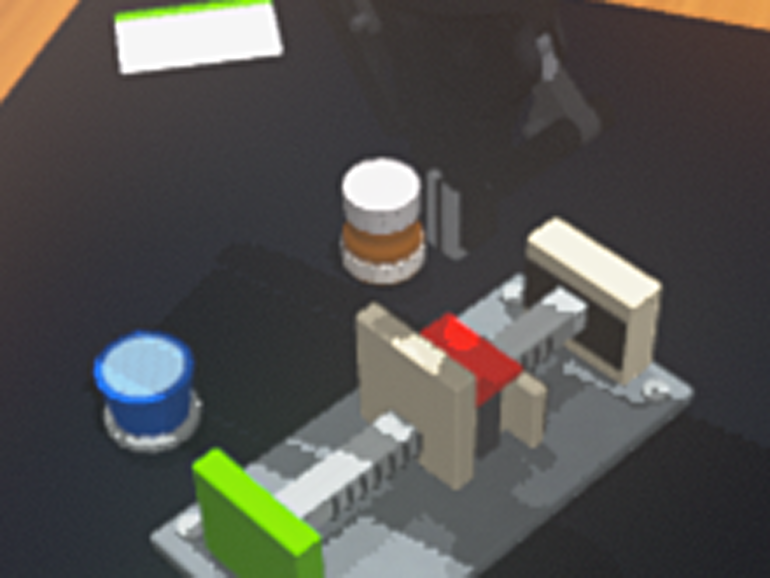

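View pics/wrist1z.png

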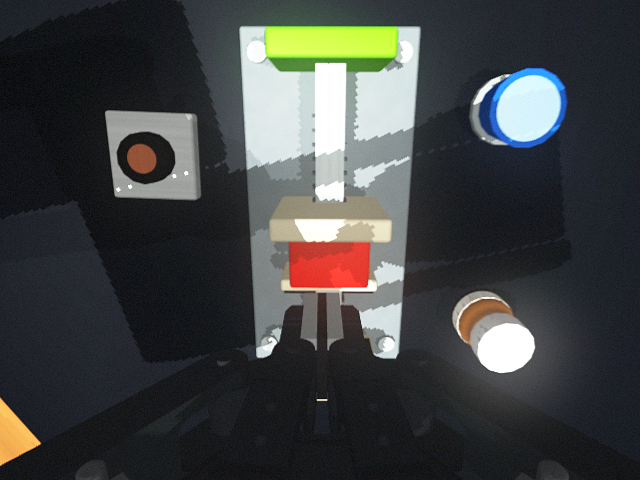

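The side view shows the fingers above the release. The wrist view shows the red at (329,264), with the bar centred below the fingers and vertical, so the yaw and centring are good. Next I go down to just above the release.

Emit:
servo_tool:
  plan:
    - [[0,0,0,0.4,0,0.05,1],[0,0,0,0.8,0,0.05,1],[0,0,0,1.05,0,0.05,1],[0,0,0,1.05,0,0.05,1],[0,0,0,1.05,0,0.05,1]]

```text
clock: 2.8
tcp_pos: [0.5643, -0.0742, 0.0883]
eef_rot: [[0.002, 0.887, -0.461], [-0.001, -0.461, -0.887], [-1.0, 0.002, -0.0]]
force: [1.0, -0.1, 0.3]
width: -0.001
```

Run:
```python
from h import *
st(); to(W(0,-.0155,.077))
im=bot.camera('top');cv2.imwrite('pics/top2z.png',cv2.resize(im[140:305,240:460],None,fx=3.5,fy=3.5,interpolation=cv2.INTER_CUBIC))
cv2.imwrite('pics/wrist2.png',bot.camera('wrist'))
im=bot.camera('side');cv2.imwrite('pics/side2z.png',cv2.resize(im[150:315,230:450],None,fx=3.5,fy=3.5,interpolation=cv2.INTER_CUBIC))
```

```text
2.8 L [ 0.0004 -0.0155  0.0883] F loc [0.92 0.34 0.26] -0.0012915336420739173 [-0.25  0.51  1.74 -0.    0.89  0.23]
rot [ 0.034 -0.002 -0.011] shift [ 0.187 -0.007  0.   ]
```

View pics/side2z.png

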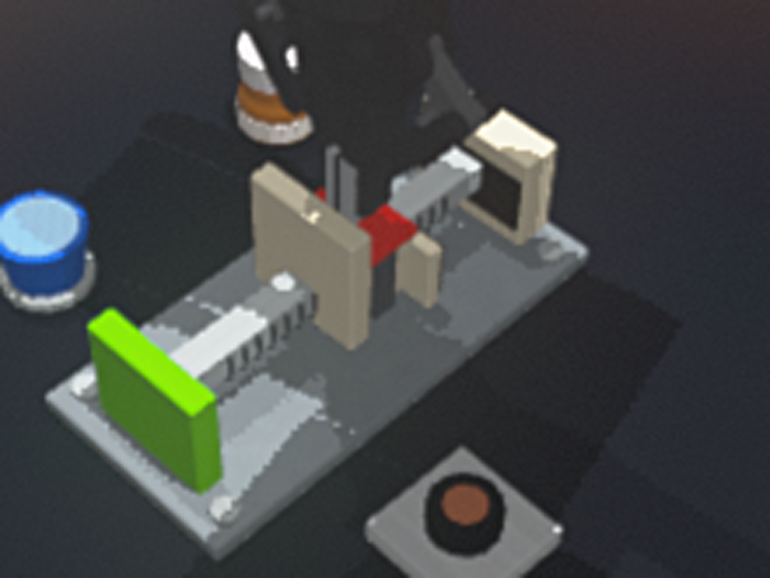

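View pics/top2z.png

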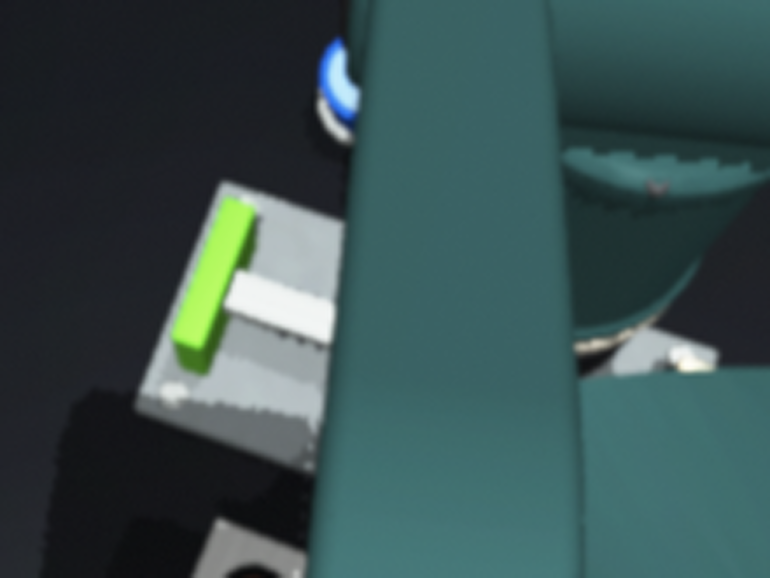

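View pics/wrist2.png

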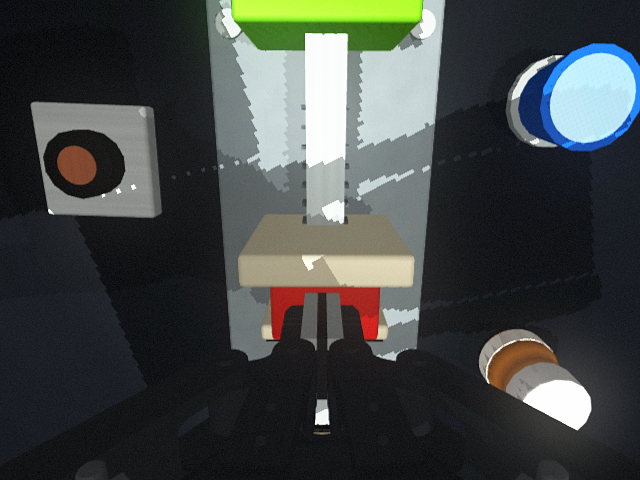

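The side and wrist views show the fingers over the red release, just behind the cream plate and centred across the bar. Now I press.

Emit:
servo_tool:
  plan:
    - [[0,0,0,0.06,0,0,1],[0,0,0,0.12,0,0,1],[0,0,0,0.18,0,0,1],[0,0,0,0.2,0,0,1],[0,0,0,0.2,0,0,1]]

```text
clock: 3.58
tcp_pos: [0.5636, -0.0743, 0.0753]
eef_rot: [[0.0, 0.887, -0.461], [-0.0, -0.461, -0.887], [-1.0, 0.0, 0.0]]
force: [-1.8, -0.1, 6.3]
width: 0.002
```

Run:
```python
from h import *
st()
cv2.imwrite('pics/wrist3.png',bot.camera('wrist'))
im=bot.camera('side');cv2.imwrite('pics/side3z.png',cv2.resize(im[150:315,230:450],None,fx=3.5,fy=3.5,interpolation=cv2.INTER_CUBIC))
st()
```

```text
3.575 L [-0.0002 -0.0159  0.0753] F loc [-1.49 -0.95  6.34] 0.0015782051415585163 [-0.25  0.53  1.75 -0.    0.87  0.23]
3.675 L [-0.0002 -0.0158  0.0753] F loc [-0.96 -0.61  5.86] -0.0020270518179655046 [-0.25  0.53  1.75 -0.    0.87  0.23]
```

View pics/side3z.png

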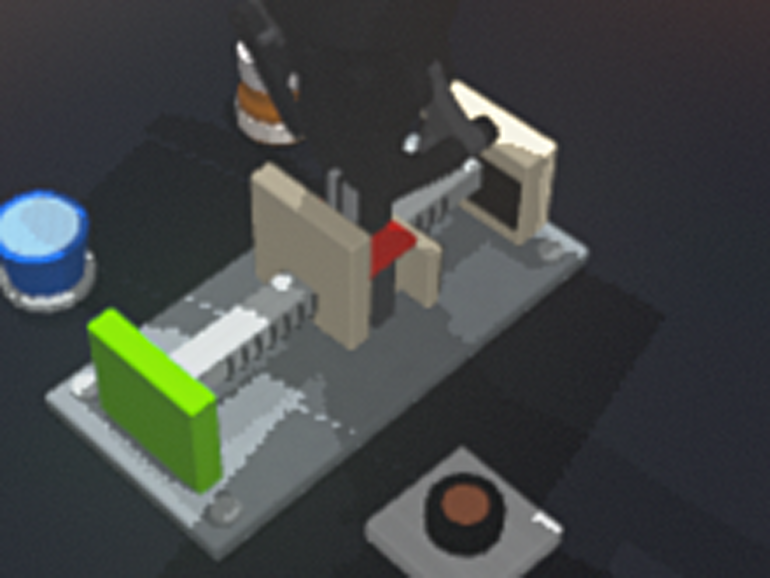

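The side view shows the red sunk below the plate edge. The force is about 6 N, so the release is nearly on its stop. Next I push along the holder's +y (tool −z), starting slowly.

Emit:
servo_tool:
  plan:
    - [[0,0,0,0.02,0,-0.05,1],[0,0,0,0.02,0,-0.1,1],[0,0,0,0.02,0,-0.15,1],[0,0,0,0.02,0,-0.2,1],[0,0,0,0.02,0,-0.27,1],[0,0,0,0.02,0,-0.35,1],[0,0,0,0.02,0,-0.43,1],[0,0,0,0.02,0,-0.5,1]]

```text
clock: 4.68
tcp_pos: [0.5773, -0.0482, 0.0749]
eef_rot: [[0.0, 0.887, -0.461], [-0.002, -0.461, -0.887], [-1.0, 0.001, 0.001]]
force: [-3.3, -4.4, 14.1]
width: -0.002
```

Run:
```python
from h import *
st()
cv2.imwrite('pics/wrist4.png',bot.camera('wrist'))
im=bot.camera('side');cv2.imwrite('pics/side4z.png',cv2.resize(im[150:315,230:450],None,fx=3.5,fy=3.5,interpolation=cv2.INTER_CUBIC))
st()
```

```text
4.675 L [-0.0002  0.0136  0.0749] F loc [-0.87 -5.47 14.08] -0.001810992582805158 [-0.2   0.54  1.73 -0.    0.88  0.28]
4.775 L [-0.0002  0.014   0.075 ] F loc [-2.08 -3.1  13.05] 0.0006049066938488774 [-0.2   0.54  1.73 -0.    0.88  0.28]
```

View pics/side4z.png

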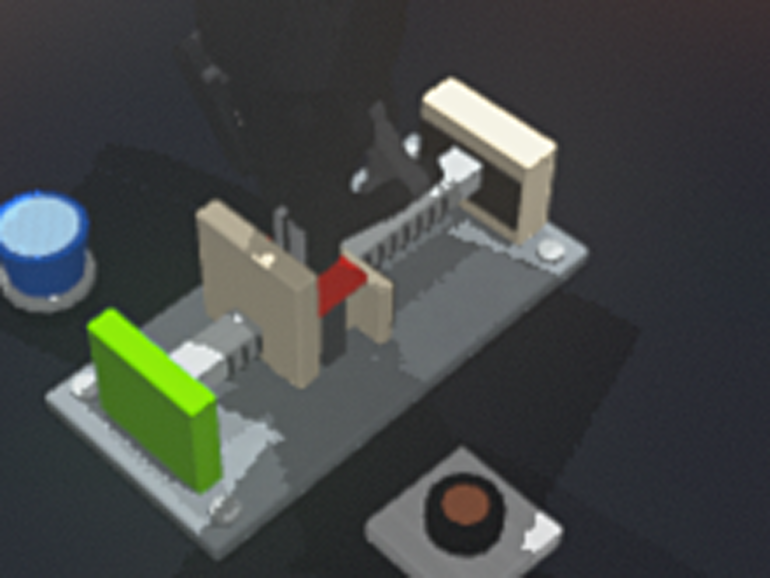

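The side view shows the jaw sliding with the release held down, at about 5 N of drag. I'll continue.

Emit:
servo_tool:
  plan:
    - [[0,0,0,0,0,-0.1,1],[0,0,0,0,0,-0.2,1],[0,0,0,0,0,-0.3,1],[0,0,0,0,0,-0.4,1],[0,0,0,0,0,-0.5,1],[0,0,0,0,0,-0.6,1],[0,0,0,0,0,-0.7,1],[0,0,0,0,0,-0.76,1]]

```text
clock: 5.78
tcp_pos: [0.5982, -0.0082, 0.0749]
eef_rot: [[-0.0, 0.888, -0.46], [-0.003, -0.46, -0.888], [-1.0, 0.001, 0.002]]
force: [-5.2, -9.5, 15.0]
width: 0.0
```

Run:
```python
from h import *
st()
im=bot.camera('side');cv2.imwrite('pics/side5z.png',cv2.resize(im[150:315,230:450],None,fx=3.5,fy=3.5,interpolation=cv2.INTER_CUBIC))
st()
```

```text
5.775 L [-0.0004  0.0587  0.0749] F loc [ -0.13 -10.82  15.  ] 0.0001866449140369469 [-0.13  0.56  1.68 -0.    0.9   0.35]
5.825 L [-0.0003  0.0587  0.075 ] F loc [-1.04 -6.08 13.2 ] 0.0007956087501402189 [-0.13  0.56  1.68 -0.    0.9   0.35]
```

View pics/side5z.png

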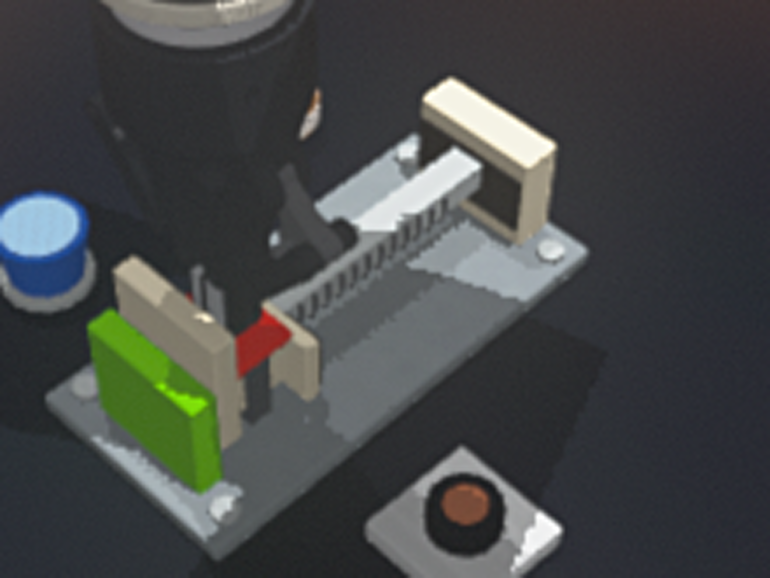

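The plate is now a few mm short of the green stop. I'll creep on until the force rises.

Emit:
servo_tool:
  plan:
    - [[0,0,0,0,0,-0.03,1],[0,0,0,0,0,-0.06,1],[0,0,0,0,0,-0.09,1],[0,0,0,0,0,-0.12,1],[0,0,0,0,0,-0.12,1]]

```text
clock: 6.45
tcp_pos: [0.6013, -0.0027, 0.0749]
eef_rot: [[-0.001, 0.888, -0.46], [-0.003, -0.46, -0.888], [-1.0, 0.001, 0.003]]
force: [-3.8, -8.2, 12.9]
width: 0.003
```

Run:
```python
from h import *
st()
```

```text
6.45 L [-0.0003  0.065   0.0749] F loc [ 0.51 -9.01 12.91] 0.003436997522028835 [-0.12  0.56  1.67 -0.    0.91  0.36]
```

Emit:
servo_tool:
  plan:
    - [[0,0,0,0,0,-0.03,1],[0,0,0,0,0,-0.06,1],[0,0,0,0,0,-0.06,1]]

```text
clock: 6.82
tcp_pos: [0.602, -0.0013, 0.0749]
eef_rot: [[-0.002, 0.888, -0.46], [-0.006, -0.46, -0.888], [-1.0, 0.001, 0.007]]
force: [-8.2, -16.7, 15.5]
width: -0.0
```

Run:
```python
from h import *
st()
im=bot.camera('side');cv2.imwrite('pics/side6z.png',cv2.resize(im[200:310,230:340],None,fx=5,fy=5,interpolation=cv2.INTER_CUBIC))
st()
```

```text
6.825 L [-0.0003  0.0665  0.0749] F loc [  0.55 -18.63  15.47] -0.0001417176066220857 [-0.11  0.56  1.67 -0.01  0.91  0.37]
6.875 L [-0.0003  0.0665  0.0749] F loc [  1.61 -17.03  15.11] 0.0020140008022224826 [-0.11  0.56  1.67 -0.01  0.91  0.37]
```

View pics/side6z.png

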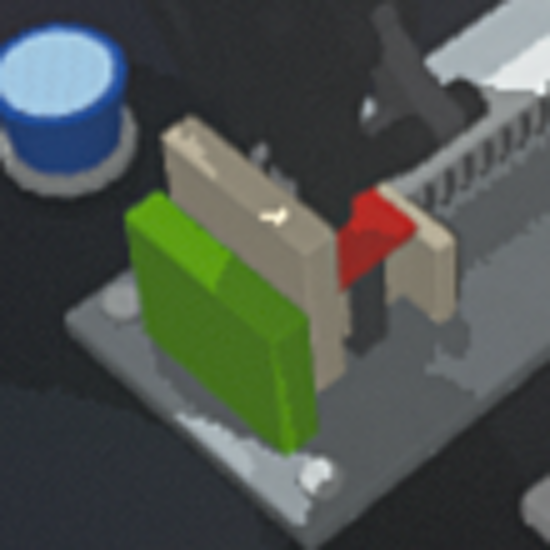

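The plate looks to be at the stop: the force jumped to about 18 N and movement mostly ceased. One small extra push will confirm it, then I back off the face slightly and lift.

Emit:
servo_tool:
  plan:
    - [[0,0,0,0,0,-0.04,1],[0,0,0,0,0,-0.04,1]]

```text
clock: 7.12
tcp_pos: [0.602, -0.0012, 0.0749]
eef_rot: [[-0.005, 0.888, -0.459], [-0.009, -0.459, -0.888], [-1.0, 0.0, 0.01]]
force: [-11.3, -25.7, 18.5]
width: 0.0
```

Run:
```python
from h import *
st()
```

```text
7.125 L [-0.0003  0.0666  0.0749] F loc [  1.99 -27.96  18.45] 7.37990014212491e-05 [-0.11  0.56  1.67 -0.01  0.91  0.37]
```

It is at the hard end: 28 N and no further motion. I'll relax the push without moving the tip, then lift straight up so the fingertip doesn't drag the jaw shut.

Emit:
servo_tool:
  plan:
    - [[0,0,0,0,0,0.05,1],[0,0,0,-0.1,0,0.06,1],[0,0,0,-0.25,0,0.06,1],[0,0,0,-0.5,0,0.1,1],[0,0,0,-1.0,0,0.15,1],[0,0,0,-1.8,0,0.2,1],[0,0,0,-2.6,0,0.2,1],[0,0,0,-2.6,0,0.2,1]]

```text
clock: 8.12
tcp_pos: [0.602, -0.006, 0.2349]
eef_rot: [[0.01, 0.887, -0.461], [-0.001, -0.461, -0.887], [-1.0, 0.009, -0.004]]
force: [-0.1, -0.1, -0.5]
width: 0.002
```

Run:
```python
from h import *
st()
for n in('side','wrist'):
    im=bot.camera(n);cv2.imwrite(f'pics/{n}7.png',im)
    if n=='side': cv2.imwrite('pics/side7z.png',cv2.resize(im[150:315,230:450],None,fx=3.5,fy=3.5,interpolation=cv2.INTER_CUBIC))
    for c in blobs(mask(im,'red')): print(n,cv2.contourArea(c),cv2.approxPolyDP(c,3,True).reshape(-1,2).tolist())
```

```text
8.125 L [0.002  0.0624 0.2349] F loc [-0.03 -0.18 -0.54] 0.0015522538985941533 [-0.12  0.37  1.53  0.    1.23  0.35]
side 352.0 [[291, 224], [282, 232], [298, 252], [312, 241]]
wrist 823.0 [[292, 211], [295, 247], [349, 246], [350, 211], [315, 211], [313, 219], [315, 225], [348, 227], [347, 247], [309, 246], [314, 244], [306, 242], [308, 238], [302, 235], [307, 233]]
```

View pics/side7z.png

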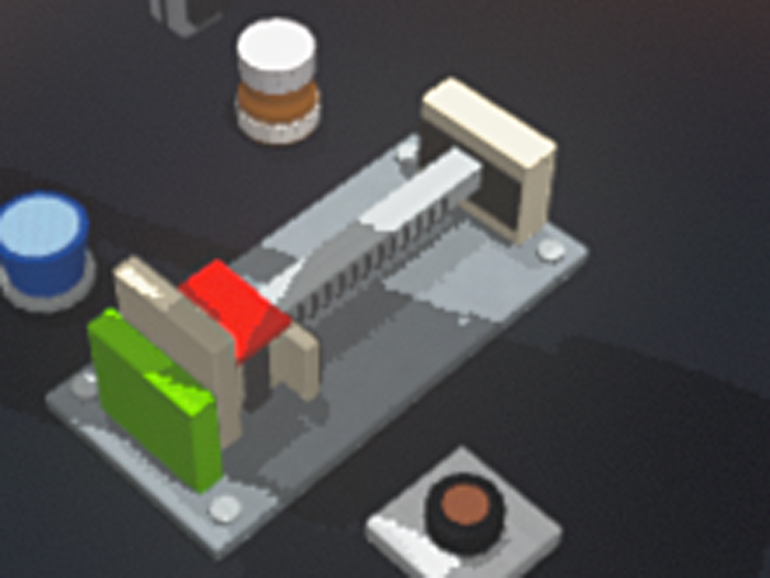

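View pics/wrist7.png

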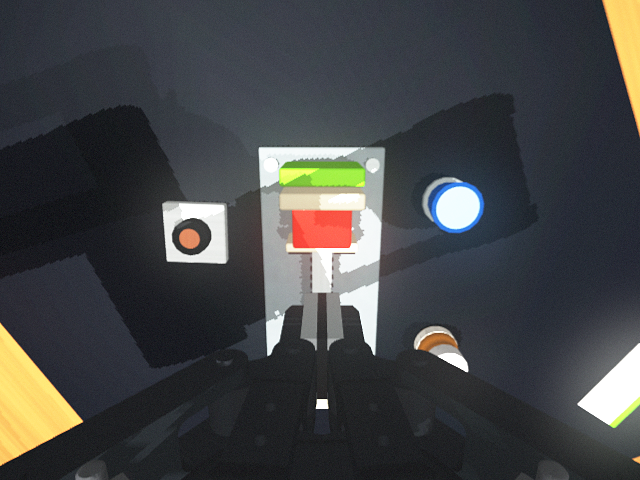

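Side and wrist views: the plate stands next to the green stop, the release is up and clear of the tool, and the jar, loupe and mount look untouched. I'll check the positions in numbers.

Run:
```python
from h import *
# side zoom readings: red far corners, plate top front corner, jaw plate
for a,b,z in((218,260,.064),(290,322,.064)): print('red far',L(plane('side',230+a/3.5,150+b/3.5,z)))
for a,b in((137,257),(115,265),(240,345),(218,352)): print('plate',L(plane('side',230+a/3.5,150+b/3.5,.089)))
print('expect red far y', .088-.012-.019-.017)
for x,y,z in((.023,.040,.064),(-.023,.040,.064),(-.023,.040,.060)): print(np.round((proj('side',W(x,y,z))-[230,150])*3.5))
a=cv2.imread('pics/side0.png');b=cv2.imread('pics/side7.png')
h=lambda i,l,u:cv2.inRange(cv2.cvtColor(i,cv2.COLOR_BGR2HSV),np.array(l),np.array(u))
for im in(a,b):
    for l,u in(((100,150,60),(125,255,255)),):
        for c in blobs(h(im,l,u)): print('blue',cv2.boundingRect(c))
    g=cv2.inRange(cv2.cvtColor(im,cv2.COLOR_BGR2HSV),np.array((5,80,60)),np.array((18,255,255)))[150:330,280:420]
    for c in blobs(g,20): print('orange',cv2.boundingRect(c))
```

```text
red far [0.0221 0.0416 0.064 ]
red far [-0.023   0.0435  0.064 ]
plate [0.028  0.0775 0.089 ]
plate [0.0309 0.0864 0.089 ]
plate [-0.0335  0.0789  0.089 ]
plate [-0.0302  0.0871  0.089 ]
expect red far y 0.039999999999999994
[219. 257.]
[296. 317.]
[297. 324.]
blue (227, 204, 29, 30)
orange (76, 138, 14, 12)
orange (18, 23, 23, 12)
blue (227, 204, 28, 30)
orange (76, 138, 14, 12)
orange (18, 23, 23, 12)
```

```bash
python3 -c "
from h import *
st();print(bot.close_job())"
```

```text
8.225 L [-0.0009  0.0612  0.2305] F loc [-0.77  0.03  0.77] 0.0018138852206917712 [-0.12  0.37  1.54  0.    1.23  0.35]
the job is handed in; nothing more can be done
None
```

The sample holder is open all the way. I handed the job in at 8.2 s with the arm clear of everything, and no verdict was reported.

**What I did:** with the closed fingertips I pressed the red release onto its stop, reading about 6 N and then 14 N. I slid the jaw about 72 mm along +y to the green stop. There a further push rose to 28 N with no more motion. I eased the push off and lifted straight up, so the jaw was not dragged shut.

**Last checks:**
- **Jaw:** its rear face measures about y = 87 mm, against 88 mm when fully open. That is within camera accuracy.
- **Release:** it is up again and untouched. Its far edge measured 2–3 mm off the expected position. That could be image error, or the release resting 1–2 mm low on a tooth tip, and I could not tell which.
- **Other objects:** the jar, loupe and mount are at the same pixels as at the start, apart from 1 px in the loupe's width.
- **Push:** before the stop, the fingertip carried the jaw mostly by friction on the release. It ran against the push plate only at the end.

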